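# Nip up a wheel-bearing retainer ring with a two-pin spanner

### The job

The bearing retainer ring, recessed in the wheel hub that is bolted to the plywood board, has only been run in by hand. Take the T-handled two-pin spanner out of its wooden block, feel its pins fully into the ring's two holes without pressing hard, turn the ring clockwise until it is fully home and nip it up to about 0.8 newton-metres (never much over 1.2). Then stand the spanner back upright in its pocket in the block, and leave the other tools lying where they are.

Things in the scene. Friction and masses are not known exactly. Their poses are not given: they have to be found in the camera images.
- spanner: loose steel pin spanner, 0.3 to 0.55 kg: round disc (radius 28, 9 mm thick) with two round-ended pins under it (6 mm thick, 7 mm long, 21 mm either side of the centre), and above it a stem with a square cross bar. Origin: centre of the disc's underside; z up the stem; x along the bar; the pins stand on the x axis. Starts upright in its pocket, turned any way
- spanner_bar (a point): centre of the spanner's cross bar (104 long, 14 wide, 14 high), 62 mm above the disc's underside; x along the bar. The place to grip from above; the stem under it is 11 mm thick, so fingertips may reach below the bar
- pocket (a point): the spanner's pocket in the wooden tool block (140x100 mm, 34 high, fixed to the bench): centre of a round ledge on which the disc's underside rests, 24 mm above the bench, 10 below the block's top, with a hole under it for the pins. Pocket radius 30 mm; the disc may face any way in it
- board: plywood board 150x150x18 mm screwed to the bench, with the aluminium wheel hub bolted on it: round flange of radius 70, then a barrel of radius 44, its rim 74 mm above the bench. Hub and ring count as part of it. Origin: centre of its underside; x and y along its edges, z up
- hub_face (a point): centre of the dark retainer ring's upper face, on the hub's axis, 67 mm above the bench, 7 below the hub's rim, in a recess of radius 32. The ring is 8 mm thick with two through holes 9 mm wide, 21 mm either side of the centre; the pins go in (1.5 mm play) until the disc lies on this face. Axes: the board's; they do not turn with hub or ring
- ring (a joint): turn of the ring (rad): 0 = home, stopped hard; starts at -1.0 to -0.6, grows clockwise seen from above. Drags with 0.3 N m and stays put. How the hub was bolted down varies, so the holes' direction is not measured: seen from above, their line starts within 0.4 rad either side of the board's x axis turned counter-clockwise by the remaining turn (minus this value)
- screwdriver_blue: blue-handled screwdriver, 26x160x25 mm, lying between the hub and the block; not part of the job
- padlock: brass padlock, 64x42x18 mm, lying at the front between hub and block; not part of the job
- slip_pliers: slip-joint pliers with red grips, 66x209x14 mm, at the left; not part of the job
- tape_measure: tape measure, 40x84x65 mm, at the back in the middle; not part of the job
- flashlight: black flashlight, 45x170x44 mm, at the back right; not part of the job
- spark_plug_box: small blue carton, 30x90x30 mm, at the right; not part of the job

How it is judged:
By the outcome, as a careful person would: the job done as asked, in the order asked, and still so for the second after the job is handed in, with the robot touching nothing.
It also fails if it takes over 69 s, if anything falls off the work surface, if the arm or the gripper's body presses on something with over 40 N, if the wrist force passes 120 N, or if a joint passes its speed limit or range.

### The arm

A 6-joint arm with a two-finger parallel gripper is mounted at the origin on a cart in front of the work surface, level with it; the furniture and walls round the work are solid. World frame = base frame: x ahead of the robot, y to its left, z up, the work surface at z = 0. Lengths are in mm, angles in rad, forces in N, time in s.
With the tool pointing down it reaches from about 350 to 775 mm from the base axis. Payload 7.3 kg.
Tool frame: the origin (TCP) lies midway between the tips of the shut fingers; the grasp point (between the pads) lies 19 mm behind it; z points along the fingers, y is the line along which they close (so a half turn about z gives the same grasp; the last joint's range is limited). The gripper opens to 92 mm and grips with 3 to 60 N. Pads are 19 mm wide; open, the fingers measure 130 mm over their backs; the gripper's body (75 mm by 190 mm) begins 47 mm behind the grasp point.
Start: joints at [-1.436, 0.342, 1.524, -0, 1.275, -0.146], TCP at [145.512, -504.451, 226.741] pointing down, gripper open.
Joint ranges: [-2.53, 2.53], [-0.77, 2.02], [0.04, 2.7], [-1, 4.14], [0.28, 2.66], [-3.11, 3.11]. Speed limits (rad/s): [2.57, 2.57, 3.14, 3.14, 3.14, 3.14].

### API

Orientations are given as [roll, pitch, yaw] about the fixed x, y, z axes, in that order (R = Rz(yaw) Ry(pitch) Rx(roll)).
In Python, from plant import get_obs, capture, camera_model, close_job, search_frame, regions_of, pinpoint gives the robot as it stands. The module is installed in compiled form; this text tells all that it offers.
- The arm moves only by the shell command python3 -m pendant 'ROWS'. ROWS is JSON, one flat list of numbers, 7 for each row, row after row: the shift along the tool's x, y, z in units of 30 mm (1.0 is 30 mm), then the turn, a rotation vector about the tool's x, y, z in units of 4 degrees (1.0 is 4 degrees), then the closure, from -1 (fully open) to 1 (shut), so that 0 is half open. In form: [dx, dy, dz, wx, wy, wz, gripper, dx, dy, dz, wx, wy, wz, gripper, ...]. A call has 1 to 12 rows; each row shifts and turns the commanded pose from where the row before left it, along the tool's axes as they then stand; what a row does not reach is not made up. A row lasts 1/10 s, in which the tool goes at most 50 mm and 8.59 degrees, less where a joint would pass 70% of its speed; a pose out of reach is approached as far as the arm can. A call with a number of a shift or a turn outside -1 to 1 is refused whole. A call with a gripper value outside its range is refused whole. The fingers move at their own pace and stop on an object; the grip force is fixed at half the most. Time passes only in rows, so rows that do not move let the fingers close. It gives the time, the measured TCP pose, the force, the opening and the grip force at its end, in the units of the state.
- get_obs(): the state, without advancing time (a new reading comes with each control period).
- capture(name): name is "scene" or "top" or "wrist"; returns the picture (480x640x3 uint8, red, green, blue); there is no depth.
- camera_model(name): a dict with "fov_y" (degrees; the focal length in pixels is half the picture's height over the tangent of half this angle, whatever the lens; pixels are square), "cx", "cy" (the principal point, pixels), "pose" (4x4, takes a point from camera to world coordinates). Camera axes: x right, y up, looking along -z (the intrinsics and any distortion apply to the point x, -y, -z); pixel columns grow to the right and rows downward; lengths in mm; the calibration is good to about 2 mm. The wrist camera is an equidistant fisheye: a pixel r from the principal point sees the ray r / f radians off the axis. A picture is of the moment at which its call begins: read the wrist's pose just before it. camera_model takes no time and is no camera call; for the wrist camera it gives the pose at the moment of the call.
- close_job(): hands the job in; it is judged then, once.
Trained networks look in the newest picture that a camera, given by its name, has taken for a name from the list of things; names that differ only in an ending like _2 or _b are one class to them, and where a whole thing is asked for, a point or a joint stands for the part that bears it (a point fixed in the world has none). Each returns a list of dicts, best first, with "score" (0 to 1); they miss things now and then, are a little off and sometimes report something else, mostly with a low value. They report only what shows in the picture. A call takes as long as a camera call.
- search_frame(camera, thing): "location" ([column, row] in pixels, amid what is visible of it).
- regions_of(camera, thing): "pixels" (480x640 bool, what is visible of it) and "location" ([column, row] in pixels, amid what is visible of it).
- pinpoint(camera, thing): "location" ([column, row] in pixels: a listed point, or the origin of a listed thing).
The state is a dict: "time": time; "joint_positions": joint angles; "dq": joint speeds; "tau": joint torques, N m; "tool_pos": TCP position; "tcp_rot": TCP orientation; "contact_force": force on the tool from outside, world axes, zero at the start; "moment": the same for the moment, N m; "grip_width": finger opening in mm; "finger_force": force on a finger pad.
Only numpy, scipy, OpenCV 4.12 (cv2) and the standard library are available. Lean on these libraries where they do the work, as an engineer would, in place of code of your own. Each camera call takes 0.05 s, during which the arm holds its last target. There are 200 camera calls.

## Working session

There is one attempt and no reset: what is moved stays moved. The work goes in short steps, Python scripts to look and compute and a shell command to move; the robot and the scene stay as the last step left them, time stands still between calls to the robot, and variables do not carry over. Pictures are saved under pics/ and viewed, at most 12 in all, crops included, and the job is handed in when it is done.

```bash
mkdir -p pics
cat > h.py <<'E'
import numpy as np, cv2
from plant import *
from scipy.spatial.transform import Rotation as R
def ray(cam,px,m=None):
    m=m or camera_model(cam); f=240/np.tan(np.radians(m['fov_y'])/2)
    d=np.array([px[0]-m['cx'],px[1]-m['cy']])
    if cam=='wrist':
        r=np.hypot(*d); t=r/f; v=np.array([*(d/max(r,1e-9)*np.sin(t)),np.cos(t)])
    else: v=np.array([*(d/f),1.])
    v=v*[1,-1,-1]; P=np.array(m['pose']); return P[:3,3],P[:3,:3]@v
def at(cam,px,z,m=None):
    o,v=ray(cam,px,m); return o+v*(z-o[2])/v[2]
def proj(cam,p,m=None):
    m=m or camera_model(cam); f=240/np.tan(np.radians(m['fov_y'])/2)
    P=np.array(m['pose']); v=(P[:3,:3].T@(np.array(p)-P[:3,3]))*[1,-1,-1]
    if cam=='wrist':
        t=np.arctan2(np.hypot(v[0],v[1]),v[2]); q=v[:2]/np.hypot(*v[:2])*t*f
    else: q=v[:2]/v[2]*f
    return q+[m['cx'],m['cy']]
def save(im,n): cv2.imwrite('pics/'+n,im[...,::-1])
def st():
    o=get_obs(); print({k:np.round(o[k],3).tolist() for k in ('time','tool_pos','tcp_rot','contact_force','moment','grip_width','finger_force','joint_positions')})
E
python3 - <<'E'
from h import *
np.set_printoptions(precision=1,suppress=True)
st()
for c in ('top','scene'):
    im=capture(c); save(im,c+'0.png'); m=camera_model(c); print(c,m['fov_y'],m['cx'],m['cy'],np.array(m['pose'])[:3].round(2).tolist())
    for t,z in (('spanner_bar',86),('pocket',24),('hub_face',67),('board',0),('spanner',24)):
        for r in pinpoint(c,t)[:2]: print(t,r['score'],r['location'],at(c,r['location'],z,m))
E
```

```text
{'time': 0.0, 'tool_pos': [145.46, -504.007, 226.031], 'tcp_rot': [-3.14, -0.0, 0.281], 'contact_force': [-0.697, -0.407, 0.221], 'moment': [0.003, -0.028, 0.003], 'grip_width': 92.112, 'finger_force': 0.0, 'joint_positions': [-1.436, 0.343, 1.525, -0.0, 1.275, -0.146]}
top 48.122034153645146 312.6367692570661 248.66372007854207 [[0.05, 0.79, -0.61, -414.73], [-1.0, 0.04, -0.03, -5.11], [0.0, 0.61, 0.79, 1392.74]]
spanner_bar 0.58 [255.4, 258.2] [543.4 207.5  86. ]
pocket 0.79 [256.0, 268.8] [547.9 211.2  24. ]
pocket 0.32 [280.5, 225.2] [728.7 149.5  24. ]
hub_face 0.66 [384.4, 282.4] [ 487.1 -181.7   67. ]
hub_face 0.44 [322.7, 272.8] [512.8   2.5  67. ]
board 0.59 [379.7, 292.1] [ 495.9 -174.9    0. ]
spanner 0.81 [258.8, 267.4] [553.7 203.   24. ]
scene 42.3521553329898 323.062045014893 237.46795523193825 [[-0.45, 0.47, -0.76, -582.56], [-0.89, -0.23, 0.38, 619.2], [0.01, 0.85, 0.53, 898.02]]
spanner_bar 0.75 [260.0, 261.8] [552.2 207.9  86. ]
spanner_bar 0.36 [501.4, 247.2] [ 352.2 -341.5   86. ]
pocket 0.95 [260.3, 284.2] [549.9 211.3  24. ]
hub_face 0.74 [412.8, 239.2] [ 502.9 -186.9   67. ]
spanner 0.62 [260.1, 281.2] [561.4 207.2  24. ]
```

View pics/top0.png

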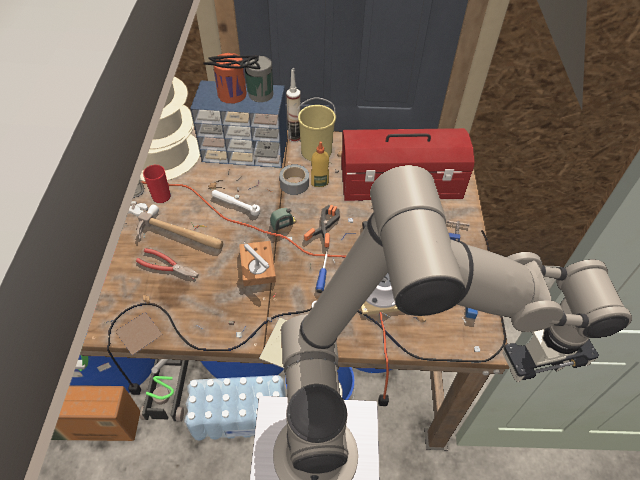

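View pics/scene0.png

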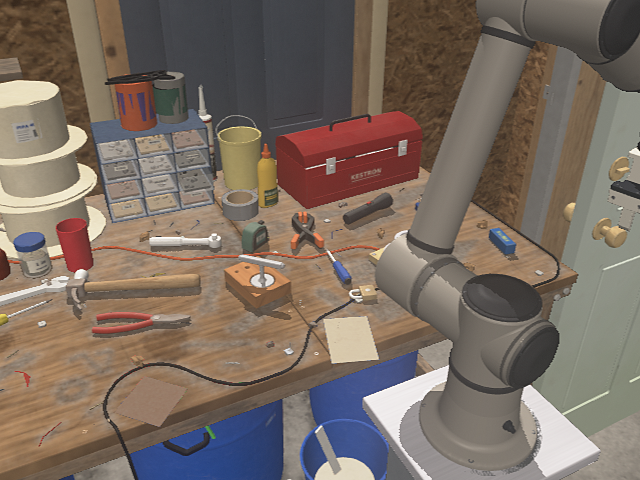

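```bash
python3 -m pendant '[0.8,-0.4,0,0,0,0,-1,0.8,-0.4,0,0,0,0,-1,0.8,-0.4,0,0,0,0,-1,0.8,-0.4,0,0,0,0,-1,0.8,-0.4,0,0,0,0,-1,0.8,-0.4,0,0,0,0,-1,0.8,-0.4,0,0,0,0,-1,0.8,-0.4,0,0,0,0,-1,0.8,-0.4,0,0,0,0,-1]'
python3 -m pendant '[0.8,-0.4,0,0,0,0,-1,0.8,-0.4,0,0,0,0,-1,0.8,-0.4,0,0,0,0,-1,0.8,-0.4,0,0,0,0,-1,0.8,-0.4,0,0,0,0,-1,0.8,-0.4,0,0,0,0,-1,0.8,-0.4,0,0,0,0,-1,0.2,0,0,0,0,0,-1,0,0,0,0,0,0,-1]'
python3 - <<'E'
from h import *
np.set_printoptions(precision=1,suppress=True)
st()
m=camera_model('wrist'); im=capture('wrist'); save(im,'w1.png'); print(m['fov_y'],m['cx'],m['cy'],np.array(m['pose']).round(2).tolist())
for t,z in (('hub_face',67),('board',0),('ring',67),('pocket',24)):
    for r in pinpoint('wrist',t)[:2]: print(t,r['score'],r['location'],at('wrist',r['location'],z,m))
E
```

```text
time: 1.5
tool_pos: [323.9, -340.0, 226.9]
tcp_rot: [3.141, -0.0, 0.281]
contact_force: [-0.3, 0.5, -0.5]
grip_width: 91.7
finger_force: 0.0
time: 2.4
tool_pos: [467.5, -211.7, 226.6]
tcp_rot: [3.141, 0.0, 0.283]
contact_force: [-0.4, 1.2, 0.2]
grip_width: 91.7
finger_force: 0.0
{'time': 2.4, 'tool_pos': [467.472, -211.659, 226.591], 'tcp_rot': [3.141, 0.0, 0.283], 'contact_force': [-0.447, 1.17, 0.18], 'moment': [-0.024, -0.001, 0.012], 'grip_width': 91.666, 'finger_force': 0.0, 'joint_positions': [-0.574, 0.32, 1.556, -0.0, 1.265, 0.714]}
65.70646984690485 326.6636983099473 243.96895174969603 [[0.28, 0.91, 0.3, 548.38], [-0.96, 0.26, 0.09, -188.08], [-0.0, -0.31, 0.95, 385.68], [0.0, 0.0, 0.0, 1.0]]
hub_face 0.7 [302.6, 181.7] [ 496.7 -181.2   67. ]Traceback (most recent call last):
  File "<stdin>", line 6, in <module>
ValueError: it knows: board, flashlight, hub_face, padlock, pocket, screwdriver_blue, slip_pliers, spanner, spanner_bar, spark_plug_box, tape_measure
```

View pics/w1.png

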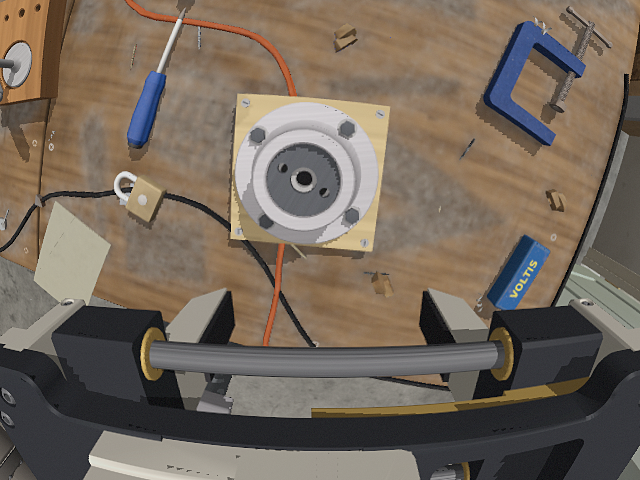

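The picture shows the hub with ring centre at about (304,181), holes at (282,169) and (323,192), board corners (238,94), (390,106), (372,251), (230,239).

Run:
```python
from h import *
np.set_printoptions(precision=1,suppress=True)
m=camera_model('wrist'); im=cv2.imread('pics/w1.png')
g=cv2.cvtColor(im,cv2.COLOR_BGR2GRAY); c=g[140:225,260:350]
n,l,s,ce=cv2.connectedComponentsWithStats((c<50).astype('uint8'))
for i in range(1,n):
    if s[i,4]>8: q=ce[i]+[260,140]; print(q,s[i],at('wrist',q,67,m))
n,l,s,ce=cv2.connectedComponentsWithStats(((c<125)).astype('uint8'))
for i in range(1,n):
    if s[i,4]>100:
        k=(l==i).astype('uint8'); cs=max(cv2.findContours(k,0,1)[0],key=cv2.contourArea); e=cv2.fitEllipse(cs); q=np.array(e[0])+[260,140]; print('ring',e,q,at('wrist',q,67,m))
C=[at('wrist',q,18,m)[:2] for q in ((238,94),(390,106),(372,251),(230,239))]
C=np.array(C);print(C,C.mean(0)); 
for i in range(4):
    d=C[(i+1)%4]-C[i]; print(np.hypot(*d),np.degrees(np.arctan2(d[1],d[0])))
cv2.imwrite('pics/w1c.png',cv2.resize(c,None,fx=6,fy=6,interpolation=cv2.INTER_CUBIC))
```

```text
[283.8 168.2] [21 24  6  8 33] [ 502.7 -163.5   67. ]
[304. 178.] [ 37  32  15  13 163] [ 499.1 -182.5   67. ]
[322.4 190.9] [60 48  7  8 35] [ 492.5 -200.9   67. ]
ring ((43.21965026855469, 39.264808654785156), (72.04144287109375, 74.06049346923828), 110.61004638671875) [303.2 179.3] [ 497.9 -182.2   67. ]
ring ((44.0912971496582, 37.88962936401367), (15.008623123168945, 16.33091163635254), 101.99671936035156) [304.1 177.9] [ 499.2 -182.6   67. ]
ring ((5.5442118644714355, 79.58807373046875), (11.182283401489258, 14.480210304260254), 123.05060577392578) [265.5 219.6] [ 453.9 -159.1   67. ]
[[ 556.7  -95.4]
 [ 585.  -242.5]
 [ 437.2 -270.3]
 [ 408.5 -122.1]] [ 496.9 -182.6]
149.77689151766214 -79.12014866445539
150.33609413589173 -169.37156288372026
150.87294747538883 100.97121480305813
150.58546114990378 10.21187729225747
```

View pics/w1c.png

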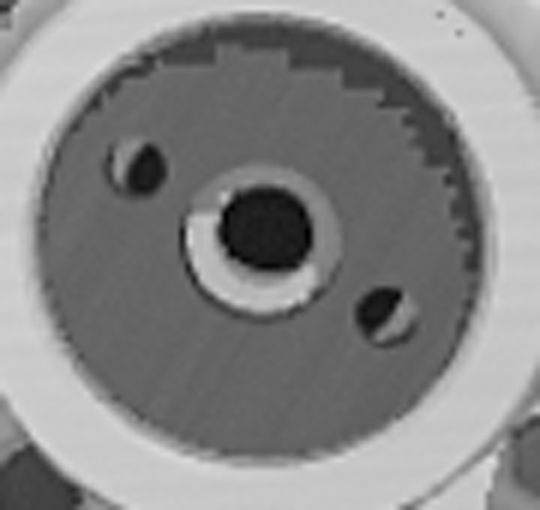

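```bash
python3 - <<'E'
from h import *
np.set_printoptions(precision=1,suppress=True)
# recompute model at w1 (arm unmoved)
m=camera_model('wrist')
a,b=[at('wrist',q,67,m)[:2] for q in ((282.8,167.8),(324.3,192.5))]
d=a-b; print(a,b,(a+b)/2,np.hypot(*d),np.degrees(np.arctan2(d[1],d[0])))
a,b=[at('top',q,90)[:2] for q in ((246,245),(267,270))]
d=a-b; print(a,b,(a+b)/2,np.hypot(*d),np.degrees(np.arctan2(d[1],d[0])))
E
python3 -m pendant '[0.4,-0.9,0,0,0,0,-1,0.4,-0.9,0,0,0,0,-1,0.4,-0.9,0,0,0,0,-1,0.4,-0.9,0,0,0,0,-1,0.4,-0.9,0,0,0,0,-1,0.4,-0.9,0,0,0,0,-1,0.4,-0.9,0,0,0,0,-1,0.4,-0.9,0,0,0,0,-1]'
python3 -m pendant '[0.4,-0.9,0,0,0,0,-1,0.4,-0.9,0,0,0,0,-1,0.4,-0.9,0,0,0,0,-1,0.4,-0.9,0,0,0,0,-1,0.4,-0.9,0,0,0,0,-1,0.4,-0.9,0,0,0,0,-1,0,0,0,0,0,0,-1,0,0,0,0,0,0,-1]'
python3 - <<'E'
from h import *
np.set_printoptions(precision=1,suppress=True)
m=camera_model('wrist'); im=capture('wrist'); save(im,'w2.png'); np.save('w2m.npy',np.array(m['pose']))
for t,z in (('spanner_bar',86),('pocket',24),('spanner',24)):
    for r in pinpoint('wrist',t)[:2]: print(t,r['score'],r['location'],at('wrist',r['location'],z,m))
E
```

```text
[ 502.8 -162.5] [ 491.6 -202.9] [ 497.2 -182.7] 41.911192558295156 74.4550590286051
[589.2 241.3] [498.8 167.7] [544.  204.5] 116.58268832283088 39.13038880418796
time: 3.35
tool_pos: [499.2, 22.3, 226.9]
tcp_rot: [3.141, -0.0, 0.279]
contact_force: [1.0, -0.9, 0.3]
grip_width: 92.0
finger_force: 0.0
time: 4.15
tool_pos: [523.6, 197.1, 226.5]
tcp_rot: [3.141, 0.001, 0.281]
contact_force: [0.1, -0.6, 0.2]
grip_width: 91.6
finger_force: 0.0
spanner_bar 0.74 [326.8, 193.5] [551.9 205.4  86. ]
spanner 0.8 [327.2, 184.0] [550.3 204.5  24. ]
```

View pics/w2.png

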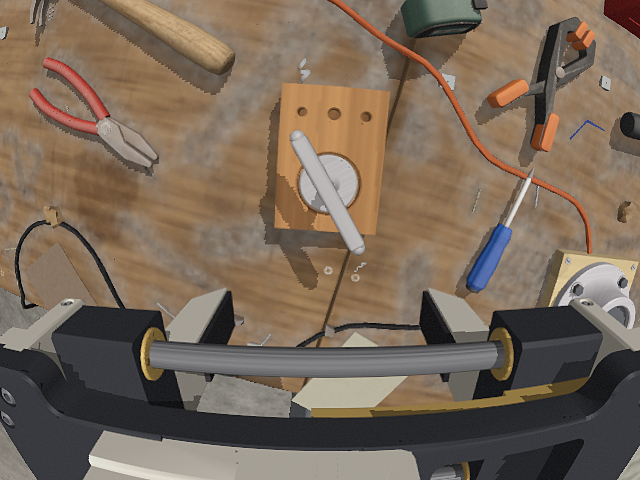

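The picture shows the bar from (297,135) to (360,248), over the disc at (329,183) in the block.

Run:
```python
from h import *
np.set_printoptions(precision=1,suppress=True)
m=camera_model('wrist')
a,b=[at('wrist',q,93,m)[:2] for q in ((296.5,135),(359,248))]
d=a-b; print(a,b,(a+b)/2,np.hypot(*d),np.degrees(np.arctan2(d[1],d[0])))
print(at('wrist',(329,183),33,m))
print([at('wrist',q,34,m)[:2] for q in ((282,84),(390,91),(375,235),(275,233))])
r=regions_of('wrist','spanner_bar'); r=r[0] if r else None
if r:
  k=r['pixels'].astype('uint8'); print(r['score'],k.sum(),cv2.minAreaRect(np.argwhere(k)[:,::-1].astype('float32')))
```

```text
[591.9 240.8] [516.6 166.7] [554.3 203.7] 105.65179794573096 44.514077590584144
[553.3 203.   33. ]
[array([632.8, 271.2]), array([654.7, 172.8]), array([516.3, 144.7]), array([490.9, 240.8])]
0.65 3990 ((332.2123718261719, 187.37774658203125), (136.39602661132812, 56.311710357666016), 48.433631896972656)
```

```bash
python3 -m pendant '[0,0,0.4,0,0,-0.9,-1,0,0,0.4,0,0,-0.9,-1,0,0,0.4,0,0,-0.9,-1,0,0,0.4,0,0,-0.9,-1,0,0,0.4,0,0,-0.9,-1,0,0,0.4,0,0,-0.9,-1,0,0,0.4,0,0,-0.9,-1,0,0,0.4,0,0,-0.8,-1,0.86,0.55,0,0,0,0,-1,0,0,0,0,0,0,-1,0,0,0,0,0,0,-1]'
python3 - <<'E'
from h import *
np.set_printoptions(precision=1,suppress=True)
st()
m=camera_model('wrist'); im=capture('wrist'); save(im,'w3.png')
for t,z in (('spanner_bar',86),('pocket',24),('spanner',24)):
    for r in pinpoint('wrist',t)[:2]: print(t,r['score'],r['location'],at('wrist',r['location'],z,m))
E
```

```text
time: 5.5
tool_pos: [553.8, 203.5, 130.5]
tcp_rot: [-3.141, 0.0, 0.775]
contact_force: [-0.2, 0.1, 0.6]
grip_width: 91.9
finger_force: 0.0
{'time': 5.5, 'tool_pos': [553.782, 203.537, 130.507], 'tcp_rot': [-3.141, 0.0, 0.775], 'contact_force': [-0.236, 0.092, 0.59], 'moment': [-0.036, -0.05, 0.008], 'grip_width': 91.943, 'finger_force': 0.0, 'joint_positions': [0.222, 0.547, 1.473, -0.0, 1.122, 1.018]}
spanner 0.57 [325.6, 245.6] [550.2 201.8  24. ]
```

View pics/w3.png

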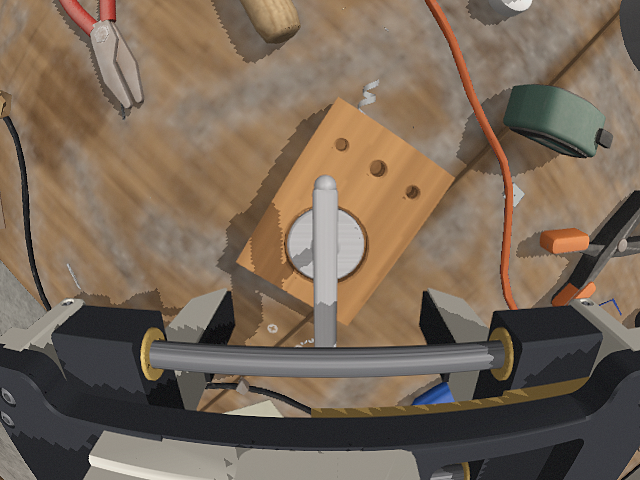

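The bar is aligned with the finger midline (column 325) and the tilt is nil; descend and grip.

```bash
python3 - <<'E'
from h import *
m=camera_model('wrist'); p=at('wrist',(325,180),92,m);q=at('wrist',(326,330),93,m);print(p,q, np.degrees(np.arctan2(*(p-q)[1::-1])), p-52*np.array([np.cos(.777),np.sin(.777),0]))
E
python3 -m pendant '[0,0,0.5,0,0,0,-1,0,0,0.5,0,0,0,-1,0,0,0.5,0,0,0,-1,0,0,0.4,0,0,0,-1,0,0,0.2,0,0,0,-1,0,0,0,0,0,0,-1,0,0,0,0,0,0,1,0,0,0,0,0,0,1,0,0,0,0,0,0,1,0,0,0,0,0,0,1,0,0,0,0,0,0,1,0,0,0,0,0,0,1]'
python3 -m pendant '[0,0,0,0,0,0,1,0,0,0,0,0,0,1]'
python3 -c "
from h import *
st()"
```

```text
[591.98182504 243.86413768  92.        ] [527.06730882 179.46823648  93.        ] 44.77020959635632 [554.90477599 207.40467479  92.        ]
time: 6.9
tool_pos: [553.7, 204.1, 67.8]
tcp_rot: [3.141, -0.0, 0.776]
contact_force: [0.9, -0.0, -1.1]
grip_width: 48.3
finger_force: 0.0
time: 7.1
tool_pos: [553.6, 204.2, 67.7]
tcp_rot: [3.142, 0.0, 0.776]
contact_force: [-0.5, -0.3, -0.2]
grip_width: 32.5
finger_force: 0.0
{'time': 7.1, 'tool_pos': [553.645, 204.165, 67.656], 'tcp_rot': [3.142, 0.0, 0.776], 'contact_force': [-0.497, -0.273, -0.218], 'moment': [-0.047, -0.013, -0.055], 'grip_width': 32.474, 'finger_force': 0.0, 'joint_positions': [0.224, 0.621, 1.536, -0.0, 0.985, 1.018]}
```

```bash
python3 -m pendant '[0,0,0,0,0,0,1,0,0,0,0,0,0,1,0,0,0,0,0,0,1,0,0,0,0,0,0,1,0,0,0,0,0,0,1]'
python3 -c "
from h import *
st()"
```

```text
time: 7.6
tool_pos: [553.6, 204.2, 67.6]
tcp_rot: [-3.141, 0.0, 0.776]
contact_force: [0.2, 1.1, -0.1]
grip_width: 14.2
finger_force: 30.0
{'time': 7.6, 'tool_pos': [553.564, 204.196, 67.602], 'tcp_rot': [-3.141, 0.0, 0.776], 'contact_force': [0.167, 1.085, -0.132], 'moment': [0.024, 0.048, 0.011], 'grip_width': 14.168, 'finger_force': 30.0, 'joint_positions': [0.224, 0.621, 1.536, -0.0, 0.985, 1.018]}
```

```bash
python3 -m pendant '[0,0,-0.2,0,0,0,1,0,0,-0.3,0,0,0,1,0,0,-0.4,0,0,0,1,0,0,-0.5,0,0,0,1,0,0,-0.5,0,0,0,1,0,0,-0.5,0,0,0,1,0,0,-0.5,0,0,0,1,0,0,-0.4,0,0,0,1,0,0,-0.2,0,0,0,1]'
python3 -m pendant '[-0.4,0.3,0,0,0,0,1,-0.7,0.5,0,0,0,0,1,-0.75,0.6,0,0,0,0,1,-0.75,0.6,0,0,0,-0.5,1,-0.75,0.6,0,0,0,0.5,1,-0.75,0.6,0,0,0,0,1,-0.75,0.6,0,0,0,0,1,-0.75,0.6,0,0,0,0,1]'
python3 -m pendant '[-0.75,0.55,0,0,0,0,1,-0.75,0.55,0,0,0,0,1,-0.75,0.55,0,0,0,0,1,-0.75,0.55,0,0,0,0,1,-0.75,0.55,0,0,0,0,1,-0.75,0.55,0,0,0,0,1,-0.7,0.4,0,0,0,0,1,-0.4,0.3,0,0,0,0,1,0,0,0,0,0,0,1,0,0,0,0,0,0,1]'
python3 -c "
from h import *
st()"
```

```text
time: 8.5
tool_pos: [554.2, 204.3, 174.6]
tcp_rot: [3.14, -0.002, 0.776]
contact_force: [0.3, 0.2, -3.1]
grip_width: 13.9
finger_force: 30.0
time: 9.3
tool_pos: [526.1, -9.7, 172.0]
tcp_rot: [-3.141, 0.001, 0.776]
contact_force: [0.1, -0.8, -3.3]
grip_width: 13.9
finger_force: 30.0
time: 10.3
tool_pos: [491.2, -210.9, 172.3]
tcp_rot: [-3.141, -0.0, 0.776]
contact_force: [-0.7, 0.9, -3.6]
grip_width: 14.0
finger_force: 30.0
{'time': 10.3, 'tool_pos': [491.18, -210.937, 172.347], 'tcp_rot': [-3.141, -0.0, 0.776], 'contact_force': [-0.663, 0.946, -3.608], 'moment': [0.0, -0.052, 0.034], 'grip_width': 13.983, 'finger_force': 29.999, 'joint_positions': [-0.549, 0.409, 1.58, 0.0, 1.153, 0.246]}
```

```bash
python3 -m pendant '[0,0,0,0,0,-0.95,1,0,0,0,0,0,-0.95,1,0,0,0,0,0,-0.95,1,0,0,0,0,0,-0.95,1,0,0,0,0,0,-0.95,1,0,0,0,0,0,-0.95,1,0,0,0,0,0,-0.95,1,0,0,0,0,0,-0.85,1,0.5,-0.03,0,0,0,0,1,0.46,-0.03,0,0,0,0,1,0,0,0,0,0,0,1,0,0,0,0,0,0,1]'
python3 - <<'E'
from h import *
np.set_printoptions(precision=1,suppress=True)
st()
m=camera_model('wrist'); im=capture('wrist'); save(im,'w4.png');
c=im[80:380,180:480]; save(cv2.resize(c,None,fx=2,fy=2,interpolation=cv2.INTER_CUBIC),'w4c.png')
for p in ((497.2,-182.7,67),(502.8,-162.5,67),(491.6,-202.9,67)): print(proj('wrist',p,m))
T=np.array(get_obs()['tool_pos'])
y=get_obs()['tcp_rot'][2]; u=np.array([np.cos(y),np.sin(y),0])
print('bar far end top pred',proj('wrist',T+[0,0,26]+52*u,m),'near',proj('wrist',T+[0,0,26]-52*u,m),'pin far tip',proj('wrist',T+[0,0,-50]+21*u,m),'disc edge far',proj('wrist',T+[0,0,-43]+28*u,m))
E
```

```text
time: 11.5
tool_pos: [497.8, -181.9, 172.8]
tcp_rot: [3.141, 0.0, 1.301]
contact_force: [-0.8, 0.5, -2.9]
grip_width: 13.8
finger_force: 30.0
{'time': 11.5, 'tool_pos': [497.764, -181.907, 172.786], 'tcp_rot': [3.141, 0.0, 1.301], 'contact_force': [-0.774, 0.518, -2.857], 'moment': [-0.071, -0.087, -0.03], 'grip_width': 13.764, 'finger_force': 29.999, 'joint_positions': [-0.495, 0.4, 1.593, -0.0, 1.148, -0.226]}
[327.  242.7]
[327.  215.5]
[327.  268.7]
bar far end top pred [328.3 217.2] near [327.8 424.1] pin far tip [327.8 237.2] disc edge far [327.8 229. ]
```

View pics/w4c.png

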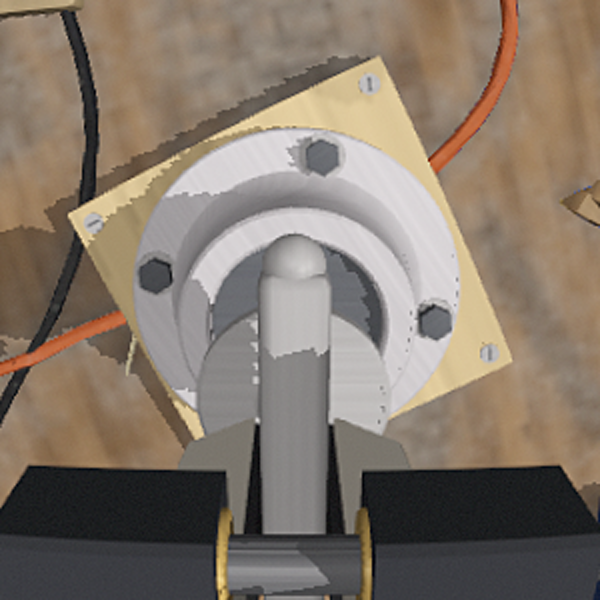

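The held spanner's box end sits at row ~215 as predicted (217) and its centreline at column ~327; board corners at full-frame (370,108), (214,186), (436,260).

Run:
```python
from h import *
np.set_printoptions(precision=2,suppress=True)
m=camera_model('wrist'); im=cv2.imread('pics/w4.png')
A,B,C=[at('wrist',q,18,m)[:2] for q in ((214,186.5),(370,108.5),(436,260))]
print(A,B,C,(A+C)/2,np.hypot(*(A-B)),np.hypot(*(B-C)))
# predicted rim circles: barrel top r44 z74, recess r32
print([proj('wrist',(497.2+44*np.cos(t),-182.7+44*np.sin(t),74),m) for t in (1.3-1.57,1.3,1.3+1.57)])
v=cv2.resize(im[80:380,180:480],None,fx=2.6,fy=2.6,interpolation=cv2.INTER_CUBIC)[:600]
for r,z,o in ((44,74,0),(32,74,0)):
    pts=np.array([(proj('wrist',(497.2+r*np.cos(t),-182.7+r*np.sin(t),z),m)-[180,80]+.5)*2.6 for t in np.linspace(0,6.28,90)]).astype('int32')
    cv2.polylines(v,[pts],True,(0,0,255),1)
T=np.array(get_obs()['tool_pos'])
for z in (-34,-43):
    pts=np.array([(proj('wrist',T+[28*np.cos(t),28*np.sin(t),z],m)-[180,80]+.5)*2.6 for t in np.linspace(0,6.28,90)]).astype('int32')
    cv2.polylines(v,[pts],True,(0,200,0),1)
cv2.imwrite('pics/w4o.png',v)
```

```text
[ 411.11 -121.99] [558.59 -95.1 ] [ 586.01 -241.73] [ 498.56 -181.86] 149.91001800534445 149.1704693007737
[array([386.61, 244.92]), array([326.94, 185.17]), array([267.17, 244.82])]
```

View pics/w4o.png

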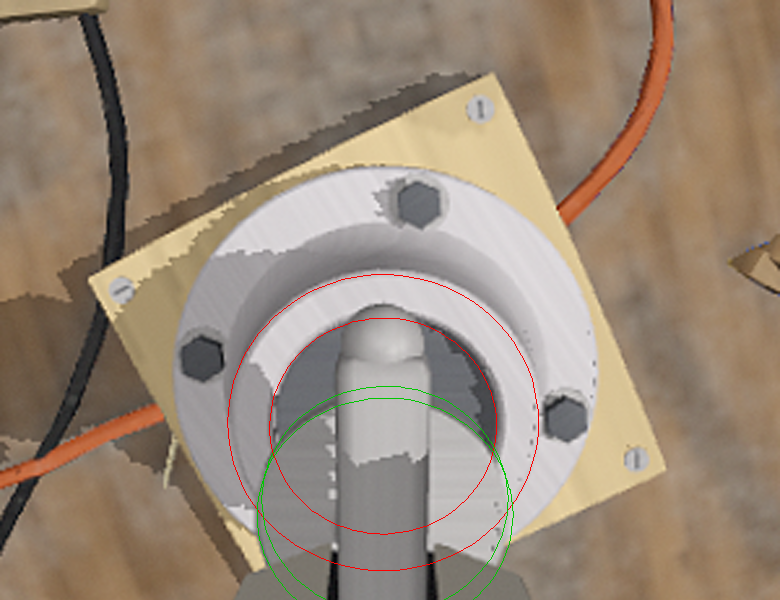

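Run:
```python
from h import *
from scipy.optimize import least_squares
np.set_printoptions(precision=2,suppress=True)
m=camera_model('wrist'); g=cv2.cvtColor(cv2.imread('pics/w4.png'),cv2.COLOR_BGR2GRAY).astype(float)
T=np.array(get_obs()['tool_pos']); y=get_obs()['tcp_rot'][2]; u=np.array([np.cos(y),np.sin(y),0]); w=np.array([np.sin(y),-np.cos(y),0])
pts=[]
for c in list(range(288,307,2))+list(range(348,366,2)):
    col=cv2.GaussianBlur(g,(3,3),0)[215:265,c]; d=np.diff(col); i=int(np.argmax(d)); pts.append((c,215+i+.5,d[i]))
print(np.array(pts).T)
```

```text
[[288.   290.   292.   294.   296.   298.   300.   302.   304.   306.
  348.   350.   352.   354.   356.   358.   360.   362.   364.  ]
 [249.5  247.5  245.5  244.5  242.5  241.5  239.5  238.5  238.5  250.5
  237.5  238.5  239.5  240.5  242.5  243.5  245.5  247.5  248.5 ]
 [  9.06  10.62  14.06  15.5   14.    17.62  16.88  18.44  22.19  24.5
   28.44  29.    27.06  26.56  25.25  27.38  22.69  21.81  27.12]]
```

Run:
```python
from h import *
from scipy.optimize import least_squares
np.set_printoptions(precision=2,suppress=True)
m=camera_model('wrist'); img=cv2.imread('pics/w4.png'); g=cv2.GaussianBlur(cv2.cvtColor(img,cv2.COLOR_BGR2GRAY),(3,3),0).astype(float)
o=get_obs(); T=np.array(o['tool_pos']); y=o['tcp_rot'][2]; u=np.array([np.cos(y),np.sin(y),0]); w=np.array([np.sin(y),-np.cos(y),0])
cs=list(range(288,305,2))+list(range(348,366,2)); P=[(c,215.5+np.argmax(np.diff(g[215:265,c]))) for c in cs]
for z in (-34,-43):
    W=np.array([at('wrist',p,T[2]+z,m)-T for p in P]); X=np.c_[W@u,W@w]
    s=least_squares(lambda q:np.hypot(*(X-q).T)-28,[0,0]); print('disc offset (x,y tool)',z,s.x,np.abs(s.fun).max())
    s=least_squares(lambda q:np.hypot(*(X-q[:2]).T)-q[2],[0,0,28]); print(s.x)
# rim r=44 outer / recess r32 edges at z=74: radial scan upper half from believed centre
H=np.array([498.5,-182,74.])
for r,n in ((32,'recess'),):
    Q=[]
    for t in np.linspace(-1.2,1.2,41):
        if abs(t)<.35: continue
        d=np.cos(t)*u+np.sin(t)*w
        rr=np.arange(r-6,r+6,.25); px=np.array([proj('wrist',H+d*k,m) for k in rr]).astype('float32')
        v=cv2.remap(g.astype('float32'),px[None,:,0],px[None,:,1],1)[0]; e=np.diff(v); i=np.argmax(e)
        if e[i]>3: Q.append((H+d*(rr[i]+.125))[:2])
    Q=np.array(Q); s=least_squares(lambda q:np.hypot(*(Q-q[:2]).T)-r,H[:2],loss='soft_l1',f_scale=.3); print(n,len(Q),s.x,np.median(abs(np.hypot(*(Q-s.x).T)-r)))
```

```text
disc offset (x,y tool) -34 [-0.24 -0.75] 0.32124813439676814
[-0.37 -0.75 28.1 ]
disc offset (x,y tool) -43 [-2.56 -0.78] 0.49726857442219696
[-4.32 -0.77 29.41]
recess 30 [ 499.15 -181.44] 0.14972700027633223
```

```bash
python3 -m pendant '[0.035,0.066,0.3,0,0,0,1,0,0,0.5,0,0,0,1,0,0,0.5,0,0,0,1,0,0,0.3,0,0,0,1,0,0,0.1,0,0,0,1,0,0,0,0,0,0,1]'
python3 -m pendant '[0,0,0.05,0,0,0,1,0,0,0.05,0,0,0,1,0,0,0,0,0,0,1]'
python3 -m pendant '[0,0,0.05,0,0,0,1,0,0,0.05,0,0,0,1,0,0,0,0,0,0,1]'
```

```text
time: 12.15
tool_pos: [499.6, -182.6, 121.3]
tcp_rot: [-3.141, -0.0, 1.3]
contact_force: [0.5, 0.8, -3.2]
grip_width: 14.0
finger_force: 30.0
time: 12.45
tool_pos: [499.8, -182.5, 119.0]
tcp_rot: [3.141, 0.0, 1.3]
contact_force: [-0.1, 0.3, -3.4]
grip_width: 13.5
finger_force: 30.0
time: 12.75
tool_pos: [499.6, -182.4, 115.5]
tcp_rot: [-3.141, -0.0, 1.3]
contact_force: [0.5, 0.4, -3.1]
grip_width: 13.7
finger_force: 30.0
```

```bash
python3 -m pendant '[0,0,0.05,0,0,0,1,0,0,0.03,0,0,0,1,0,0,0,0,0,0,1]'
python3 -m pendant '[0,0,0.04,0,0,0,1,0,0,0,0,0,0,1]'
python3 -m pendant '[0,0,0.03,0,0,0,1,0,0,0,0,0,0,1]'
```

```text
time: 13.05
tool_pos: [499.6, -182.4, 113.1]
tcp_rot: [-3.141, 0.0, 1.3]
contact_force: [-0.1, 0.8, -3.5]
grip_width: 13.5
finger_force: 30.0
time: 13.25
tool_pos: [499.7, -182.4, 112.0]
tcp_rot: [-3.141, 0.0, 1.3]
contact_force: [-1.0, -0.5, -2.8]
grip_width: 14.0
finger_force: 30.0
time: 13.45
tool_pos: [499.7, -182.5, 111.1]
tcp_rot: [-3.141, 0.0, 1.3]
contact_force: [-0.4, -0.2, -3.4]
grip_width: 13.3
finger_force: 30.0
```

Pins are in, with no contact force so far; I'll feel for the seat.

```bash
python3 -m pendant '[0,0,0.03,0,0,0,1,0,0,0,0,0,0,1]'
python3 -m pendant '[0,0,0.02,0,0,0,1,0,0,0,0,0,0,1]'
```

```text
time: 13.65
tool_pos: [499.8, -182.4, 110.6]
tcp_rot: [3.141, 0.0, 1.3]
contact_force: [-0.4, 1.0, -0.6]
grip_width: 13.6
finger_force: 30.0
time: 13.85
tool_pos: [499.8, -182.5, 110.5]
tcp_rot: [3.141, 0.0, 1.3]
contact_force: [-2.8, 0.5, 4.8]
grip_width: 13.8
finger_force: 30.0
```

```bash
python3 -m pendant '[0,0,0,0,0,0.5,1,0,0,0,0,0,0.5,1,0,0,0,0,0,0.5,1,0,0,0,0,0,0.5,1,0,0,0,0,0,0.5,1]'
python3 -c "
from h import *
st()"
python3 -m pendant '[0,0,0,0,0,0.5,1,0,0,0,0,0,0.5,1,0,0,0,0,0,0.5,1,0,0,0,0,0,0.5,1,0,0,0,0,0,0.5,1]'
python3 -c "
from h import *
st()"
```

```text
time: 14.35
tool_pos: [499.5, -182.1, 110.5]
tcp_rot: [-3.141, 0.0, 1.125]
contact_force: [-3.2, 3.5, 6.9]
grip_width: 13.5
finger_force: 30.1
{'time': 14.35, 'tool_pos': [499.46, -182.066, 110.512], 'tcp_rot': [-3.141, 0.0, 1.125], 'contact_force': [-3.188, 3.535, 6.856], 'moment': [0.432, 0.523, 0.273], 'grip_width': 13.455, 'finger_force': 30.104, 'joint_positions': [-0.494, 0.476, 1.666, -0.0, 1.0, -0.048]}
time: 14.85
tool_pos: [499.4, -182.1, 110.5]
tcp_rot: [-3.141, 0.0, 0.95]
contact_force: [-3.9, 2.5, 7.1]
grip_width: 13.6
finger_force: 30.1
{'time': 14.85, 'tool_pos': [499.408, -182.065, 110.516], 'tcp_rot': [-3.141, 0.0, 0.95], 'contact_force': [-3.943, 2.504, 7.101], 'moment': [0.455, 0.611, 0.325], 'grip_width': 13.587, 'finger_force': 30.105, 'joint_positions': [-0.494, 0.476, 1.666, -0.0, 1.0, 0.127]}
```

```bash
python3 -m pendant '[0,0,0,0,0,0.5,1,0,0,0,0,0,0.5,1,0,0,0,0,0,0.5,1,0,0,0,0,0,0.5,1,0,0,0,0,0,0.5,1,0,0,0,0,0,0.5,1,0,0,0,0,0,0.5,1]'
python3 -c "
from h import *
st()"
python3 -m pendant '[0,0,0,0,0,0.3,1,0,0,0,0,0,0.3,1,0,0,0,0,0,0,1]'
python3 -c "
from h import *
st()"
```

```text
time: 15.55
tool_pos: [499.3, -182.0, 110.5]
tcp_rot: [-3.141, 0.0, 0.706]
contact_force: [-4.4, 3.2, 7.1]
grip_width: 13.7
finger_force: 30.1
{'time': 15.55, 'tool_pos': [499.33, -182.029, 110.523], 'tcp_rot': [-3.141, 0.0, 0.706], 'contact_force': [-4.449, 3.222, 7.13], 'moment': [0.517, 0.711, 0.23], 'grip_width': 13.727, 'finger_force': 30.106, 'joint_positions': [-0.494, 0.476, 1.666, -0.0, 1.0, 0.371]}
time: 15.85
tool_pos: [499.3, -182.0, 110.5]
tcp_rot: [-3.141, 0.0, 0.665]
contact_force: [-4.1, 3.1, 6.9]
grip_width: 13.6
finger_force: 30.1
{'time': 15.85, 'tool_pos': [499.323, -182.035, 110.539], 'tcp_rot': [-3.141, 0.0, 0.665], 'contact_force': [-4.146, 3.058, 6.906], 'moment': [0.529, 0.742, 0.212], 'grip_width': 13.56, 'finger_force': 30.074, 'joint_positions': [-0.494, 0.476, 1.666, -0.0, 1.0, 0.412]}
```

```bash
cat > mz.py <<'E'
from plant import get_obs
o=get_obs(); print('YAW',round(o['tcp_rot'][2],3),'Mz',round(o['moment'][2],3),'F',[round(x,1) for x in o['contact_force']],'z',round(o['tool_pos'][2],1))
E
python3 -m pendant '[0,0,0,0,0,0.3,1,0,0,0,0,0,0.3,1]' >/dev/null; python3 mz.py
python3 -m pendant '[0,0,0,0,0,0.3,1,0,0,0,0,0,0.3,1]' >/dev/null; python3 mz.py
python3 -m pendant '[0,0,0,0,0,0.3,1,0,0,0,0,0,0.3,1]' >/dev/null; python3 mz.py
```

```text
YAW 0.623 Mz 0.327 F [np.float64(-4.3), np.float64(3.3), np.float64(7.1)] z 110.5
YAW 0.581 Mz 0.268 F [np.float64(-3.8), np.float64(2.4), np.float64(6.4)] z 110.5
YAW 0.539 Mz 0.289 F [np.float64(-4.5), np.float64(3.3), np.float64(7.3)] z 110.6
```

```bash
python3 -m pendant '[0,0,0,0,0,0.3,1,0,0,0,0,0,0.2,1]' >/dev/null; python3 mz.py
python3 -m pendant '[0,0,0,0,0,0.3,1,0,0,0,0,0,0.2,1]' >/dev/null; python3 mz.py
```

```text
YAW 0.504 Mz 0.292 F [np.float64(-4.0), np.float64(3.5), np.float64(7.0)] z 110.5
YAW 0.469 Mz 0.303 F [np.float64(-4.3), np.float64(3.1), np.float64(6.6)] z 110.5
```

```bash
python3 -m pendant '[0,0,0,0,0,0.3,1,0,0,0,0,0,0.2,1]' >/dev/null; python3 mz.py
python3 -m pendant '[0,0,0,0,0,0.2,1,0,0,0,0,0,0.2,1]' >/dev/null; python3 mz.py
```

```text
YAW 0.434 Mz 0.315 F [np.float64(-4.4), np.float64(2.5), np.float64(7.4)] z 110.5
YAW 0.407 Mz 0.302 F [np.float64(-3.9), np.float64(2.8), np.float64(6.6)] z 110.5
```

```bash
python3 -m pendant '[0,0,0,0,0,0.2,1,0,0,0,0,0,0.2,1]' >/dev/null; python3 mz.py
```

```text
YAW 0.379 Mz 0.357 F [np.float64(-4.7), np.float64(3.6), np.float64(6.9)] z 110.5
```

```bash
python3 -m pendant '[0,0,0,0,0,0.2,1,0,0,0,0,0,0.2,1]' >/dev/null; python3 mz.py
```

```text
YAW 0.351 Mz 0.308 F [np.float64(-4.1), np.float64(2.5), np.float64(6.6)] z 110.5
```

```bash
python3 -m pendant '[0,0,0,0,0,0.2,1,0,0,0,0,0,0.2,1]' >/dev/null; python3 mz.py
```

```text
YAW 0.323 Mz 0.255 F [np.float64(-4.3), np.float64(2.8), np.float64(6.9)] z 110.5
```

```bash
python3 -m pendant '[0,0,0,0,0,0.2,1,0,0,0,0,0,0.2,1]' >/dev/null; python3 mz.py
```

```text
YAW 0.295 Mz 0.235 F [np.float64(-3.8), np.float64(3.8), np.float64(7.3)] z 110.5
```

```bash
python3 -m pendant '[0,0,0,0,0,0.2,1,0,0,0,0,0,0.1,1]' >/dev/null; python3 mz.py
```

```text
YAW 0.274 Mz 0.349 F [np.float64(-4.6), np.float64(2.4), np.float64(7.5)] z 110.5
```

```bash
python3 -m pendant '[0,0,0,0,0,0.2,1,0,0,0,0,0,0.1,1]' >/dev/null; python3 mz.py
```

```text
YAW 0.253 Mz 0.341 F [np.float64(-4.5), np.float64(2.1), np.float64(7.2)] z 110.5
```

```bash
python3 -m pendant '[0,0,0,0,0,0.2,1,0,0,0,0,0,0.1,1]' >/dev/null; python3 mz.py
```

```text
YAW 0.233 Mz 0.575 F [np.float64(-4.5), np.float64(3.6), np.float64(7.5)] z 110.6
```

```bash
python3 -m pendant '[0,0,0,0,0,0.08,1,0,0,0,0,0,0,1]' >/dev/null; python3 mz.py; python3 -m pendant '[0,0,0,0,0,0,1]' >/dev/null; python3 mz.py
```

```text
YAW 0.228 Mz 0.604 F [np.float64(-3.5), np.float64(2.8), np.float64(6.9)] z 110.5
YAW 0.228 Mz 0.637 F [np.float64(-4.0), np.float64(3.7), np.float64(6.6)] z 110.5
```

```bash
python3 -m pendant '[0,0,0,0,0,0.08,1,0,0,0,0,0,0,1]' >/dev/null; python3 mz.py; python3 -m pendant '[0,0,0,0,0,0,1]' >/dev/null; python3 mz.py
```

```text
YAW 0.222 Mz 0.671 F [np.float64(-4.4), np.float64(3.1), np.float64(6.8)] z 110.5
YAW 0.223 Mz 0.701 F [np.float64(-3.6), np.float64(3.2), np.float64(7.4)] z 110.5
```

```bash
python3 -m pendant '[0,0,0,0,0,0.12,1,0,0,0,0,0,0,1]' >/dev/null; python3 mz.py; python3 -m pendant '[0,0,0,0,0,0,1]' >/dev/null; python3 mz.py
```

```text
YAW 0.214 Mz 0.702 F [np.float64(-4.1), np.float64(3.0), np.float64(7.4)] z 110.5
YAW 0.214 Mz 0.726 F [np.float64(-3.9), np.float64(2.9), np.float64(7.6)] z 110.6
```

```bash
python3 -m pendant '[0,0,0,0,0,0.04,1,0,0,0,0,0,0,1]' >/dev/null; python3 mz.py; python3 -m pendant '[0,0,0,0,0,0,1]' >/dev/null; python3 mz.py;python3 -m pendant '[0,0,0,0,0,0,1]' >/dev/null; python3 mz.py
```

```text
YAW 0.211 Mz 0.748 F [np.float64(-4.2), np.float64(3.0), np.float64(7.3)] z 110.5
YAW 0.212 Mz 0.762 F [np.float64(-4.5), np.float64(3.2), np.float64(6.6)] z 110.5
YAW 0.212 Mz 0.717 F [np.float64(-3.7), np.float64(4.5), np.float64(6.2)] z 110.6
```

```bash
python3 -m pendant '[0,0,0,0,0,0.15,1,0,0,0,0,0,0,1]' >/dev/null; python3 mz.py; python3 -m pendant '[0,0,0,0,0,0,1]' >/dev/null; python3 mz.py
```

```text
YAW 0.201 Mz 0.718 F [np.float64(-3.7), np.float64(2.6), np.float64(7.7)] z 110.6
YAW 0.201 Mz 0.721 F [np.float64(-4.4), np.float64(3.0), np.float64(6.8)] z 110.5
```

```bash
python3 -m pendant '[0,0,0,0,0,0.15,1,0,0,0,0,0,0,1]' >/dev/null; python3 mz.py; python3 -m pendant '[0,0,0,0,0,0,1]' >/dev/null; python3 mz.py; python3 -m pendant '[0,0,0,0,0,0,1]'; python3 mz.py
```

```text
YAW 0.191 Mz 0.751 F [np.float64(-4.7), np.float64(3.2), np.float64(7.3)] z 110.5
YAW 0.191 Mz 0.825 F [np.float64(-3.3), np.float64(4.3), np.float64(7.7)] z 110.6
time: 20.65
tool_pos: [499.3, -182.0, 110.5]
tcp_rot: [-3.142, 0.001, 0.191]
contact_force: [-4.3, 3.7, 7.2]
grip_width: 13.8
finger_force: 31.6
YAW 0.191 Mz 0.766 F [np.float64(-4.3), np.float64(3.7), np.float64(7.2)] z 110.5
```

```bash
python3 -m pendant '[0,0,0,0,0,0.25,1,0,0,0,0,0,0,1]' >/dev/null; python3 mz.py; python3 -m pendant '[0,0,0,0,0,0,1]' ; python3 mz.py
```

```text
YAW 0.173 Mz 0.805 F [np.float64(-4.8), np.float64(3.9), np.float64(7.0)] z 110.6
time: 20.95
tool_pos: [499.2, -182.0, 110.5]
tcp_rot: [3.142, 0.001, 0.173]
contact_force: [-4.3, 2.2, 8.1]
grip_width: 14.3
finger_force: 32.0
YAW 0.173 Mz 0.822 F [np.float64(-4.3), np.float64(2.2), np.float64(8.1)] z 110.5
```

```bash
python3 -m pendant '[0,0,0,0,0,0.25,1,0,0,0,0,0,0,1]' >/dev/null; python3 mz.py; python3 -m pendant '[0,0,0,0,0,0,1]' >/dev/null; python3 mz.py; python3 -m pendant '[0,0,0,0,0,0,1]'; python3 mz.py
```

```text
YAW 0.156 Mz 0.784 F [np.float64(-5.5), np.float64(3.0), np.float64(7.2)] z 110.6
YAW 0.156 Mz 0.77 F [np.float64(-5.3), np.float64(3.2), np.float64(6.8)] z 110.5
time: 21.35
tool_pos: [499.2, -182.1, 110.6]
tcp_rot: [3.142, 0.001, 0.156]
contact_force: [-4.9, 2.6, 7.3]
grip_width: 14.4
finger_force: 32.3
YAW 0.156 Mz 0.78 F [np.float64(-4.9), np.float64(2.6), np.float64(7.3)] z 110.6
```

```bash
python3 -m pendant '[0,0,0,0,0,0.4,1,0,0,0,0,0,0,1]' >/dev/null; python3 mz.py; python3 -m pendant '[0,0,0,0,0,0,1]' >/dev/null; python3 mz.py
```

```text
YAW 0.127 Mz 0.793 F [np.float64(-4.2), np.float64(2.8), np.float64(7.5)] z 110.6
YAW 0.128 Mz 0.855 F [np.float64(-4.2), np.float64(4.0), np.float64(7.1)] z 110.6
```

```bash
python3 -m pendant '[0,0,0,0,0,0.4,1,0,0,0,0,0,0,1]' >/dev/null; python3 mz.py; python3 -m pendant '[0,0,0,0,0,0,1]' >/dev/null; python3 mz.py; python3 -m pendant '[0,0,0,0,0,0,1]'; python3 mz.py
```

```text
YAW 0.1 Mz 0.873 F [np.float64(-4.5), np.float64(3.8), np.float64(8.1)] z 110.6
YAW 0.1 Mz 0.863 F [np.float64(-4.5), np.float64(3.4), np.float64(7.4)] z 110.6
time: 22.05
tool_pos: [499.2, -182.0, 110.6]
tcp_rot: [3.141, 0.001, 0.1]
contact_force: [-5.0, 4.1, 8.4]
grip_width: 14.8
finger_force: 33.8
YAW 0.1 Mz 0.881 F [np.float64(-5.0), np.float64(4.1), np.float64(8.4)] z 110.6
```

```bash
python3 -m pendant '[0,0,0,0,0,0,0.3,0,0,0,0,0,0,0.3,0,0,0,0,0,0,0.3,0,0,0,0,0,0,0.3,0,0,0,0,0,-0.85,0.3,0,0,0,0,0,-0.85,0.3,0,0,0,0,0,0,0.3]'; python3 mz.py
python3 - <<'E'
from h import *
np.set_printoptions(precision=2,suppress=True)
m=camera_model('wrist'); im=capture('wrist'); save(im[100:420,160:500],'w5.png')
E
```

```text
time: 22.75
tool_pos: [499.8, -182.6, 109.6]
tcp_rot: [3.141, -0.0, 0.217]
contact_force: [-0.1, 0.4, 0.4]
grip_width: 32.1
finger_force: 0.0
YAW 0.217 Mz -0.053 F [np.float64(-0.1), np.float64(0.4), np.float64(0.4)] z 109.6
```

View pics/w5.png

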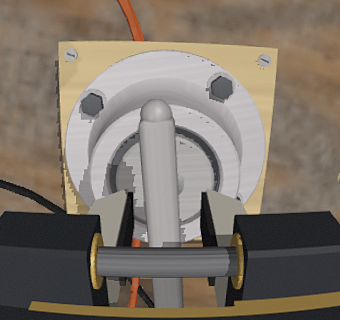

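The bar is turned about 6° counter-clockwise from the fingers; it runs from full-frame (315,218) to (328,340). It twisted in the grip, so I'll align with it before regripping.

Run:
```python
from h import *
np.set_printoptions(precision=2,suppress=True)
m=camera_model('wrist'); g=cv2.GaussianBlur(cv2.cvtColor(cv2.imread('pics/w5.png'),cv2.COLOR_BGR2GRAY),(3,3),0).astype(float)
L=[];Rr=[]
for r in list(range(130,190,6)):
    e=np.diff(g[r,135:192]); a=int(np.argmax(e[:25])); b=25+int(np.argmin(e[25:])); b2=25+int(np.argmax(abs(e[25:])))
    L.append(at('wrist',(135+a+.5+160,r+100),136,m)[:2]); Rr.append(at('wrist',(135+b2+.5+160,r+100),136,m)[:2]); print(r,a+135,b+135,b2+135)
for X in (L,Rr):
    X=np.array(X); vx,vy,x,y=cv2.fitLine(X.astype('float32'),cv2.DIST_HUBER,0,.01,.01).ravel(); print(np.arctan(vy/vx),X[0],X[-1])
st()
```

```text
130 139 174 174
136 139 184 184
142 140 179 175
148 141 173 175
154 141 173 176
160 142 174 176
166 142 174 176
172 143 174 177
178 143 175 177
184 144 175 183
0.28009987 [ 542.81 -162.67] [ 521.66 -168.75]
0.29924852 [ 545.58 -175.39] [ 524.93 -183.67]
{'time': 22.8, 'tool_pos': [499.792, -182.563, 109.63], 'tcp_rot': [3.141, -0.0, 0.215], 'contact_force': [0.492, 0.39, 0.142], 'moment': [0.017, 0.011, 0.01], 'grip_width': 32.137, 'finger_force': 0.0, 'joint_positions': [-0.494, 0.478, 1.666, -0.0, 0.998, 0.861]}
```

```bash
python3 -m pendant '[0,0,-0.03,0,0,-1,0.3,0,0,0,0,0,0,0.3,0,0,0,0,0,0,1,0,0,0,0,0,0,1,0,0,0,0,0,0,1,0,0,0,0,0,0,1,0,0,0,0,0,0,1,0,0,0,0,0,0,1]'; python3 mz.py
```

```text
time: 23.6
tool_pos: [499.6, -182.3, 110.5]
tcp_rot: [-3.141, 0.0, 0.286]
contact_force: [-0.8, 1.5, 1.0]
grip_width: 14.0
finger_force: 30.0
YAW 0.286 Mz -0.043 F [np.float64(-0.8), np.float64(1.5), np.float64(1.0)] z 110.5
```

```bash
python3 -m pendant '[0,0,-0.05,0,0,0,1,0,0,-0.1,0,0,0,1,0,0,-0.15,0,0,0,1]'; python3 mz.py
python3 -m pendant '[0,0,-0.3,0,0,0,1,0,0,-0.4,0,0,0,1,0,0,-0.5,0,0,0,1,0,0,-0.5,0,0,0,1,0,0,-0.3,0,0,0,1,0,0,0,0,0,0,1]'; python3 mz.py
python3 - <<'E'
from h import *
m=camera_model('wrist'); im=capture('wrist'); save(im,'w6.png')
st()
E
```

```text
time: 23.9
tool_pos: [499.5, -182.5, 119.5]
tcp_rot: [-3.141, 0.001, 0.286]
contact_force: [0.4, -0.4, -3.6]
grip_width: 13.6
finger_force: 30.0
YAW 0.286 Mz 0.018 F [np.float64(0.4), np.float64(-0.4), np.float64(-3.6)] z 119.5
time: 24.5
tool_pos: [500.5, -182.9, 181.5]
tcp_rot: [3.139, -0.003, 0.286]
contact_force: [0.2, -0.1, -2.5]
grip_width: 13.8
finger_force: 30.0
YAW 0.286 Mz 0.02 F [np.float64(0.2), np.float64(-0.1), np.float64(-2.5)] z 181.5
{'time': 24.55, 'tool_pos': [499.997, -182.645, 180.372], 'tcp_rot': [3.14, -0.001, 0.286], 'contact_force': [-0.454, -0.354, -3.369], 'moment': [-0.003, 0.049, 0.039], 'grip_width': 13.847, 'finger_force': 29.976, 'joint_positions': [-0.494, 0.396, 1.577, -0.0, 1.166, 0.79]}
```

```bash
python3 -m pendant '[0.2,-0.4,0,0,0,0,1,0.38,-0.85,0,0,0,0,1,0.38,-0.85,0,0,0,0,1,0.38,-0.85,0,0,0,0,1,0.38,-0.85,0,0,0,0,1,0.38,-0.85,0,0,0,0,1,0.38,-0.85,0,0,0,0,1,0.38,-0.85,0,0,0,0,1]'
python3 -m pendant '[0.38,-0.85,0,0,0,0,1,0.38,-0.85,0,0,0,0,1,0.38,-0.85,0,0,0,0,1,0.38,-0.85,0,0,0,0,1,0.38,-0.85,0,0,0,0,1,0.38,-0.85,0,0,0,0,1,0.18,-0.4,0,0,0,0,1]'
python3 -m pendant '[0,0,0,0,0,-1,1,0,0,0,0,0,-1,1,0,0,0,0,0,-1,1,0,0,0,0,0,-1,1,0,0,0,0,0,-1,1,0,0,0,0,0,-1,1,0,0,0,0,0,-1,1,0,0,0,0,0,0,1,0,0,0,0,0,0,1]'
python3 - <<'E'
from h import *
st()
m=camera_model('wrist'); im=capture('wrist'); save(im,'w7.png'); v=cv2.resize(im[100:340,180:480],None,fx=2.5,fy=2.5,interpolation=cv2.INTER_CUBIC); save(v,'w7c.png')
E
```

```text
time: 25.35
tool_pos: [527.5, 26.6, 178.7]
tcp_rot: [-3.141, 0.002, 0.287]
contact_force: [-0.1, 0.8, -3.0]
grip_width: 13.5
finger_force: 30.0
time: 26.05
tool_pos: [551.5, 206.5, 178.5]
tcp_rot: [-3.141, 0.002, 0.289]
contact_force: [0.3, -0.2, -3.8]
grip_width: 13.6
finger_force: 30.0
time: 26.95
tool_pos: [552.0, 203.6, 179.1]
tcp_rot: [-3.141, 0.001, 0.773]
contact_force: [-0.3, -0.5, -3.4]
grip_width: 13.6
finger_force: 30.0
{'time': 26.95, 'tool_pos': [552.006, 203.553, 179.114], 'tcp_rot': [-3.141, 0.001, 0.773], 'contact_force': [-0.345, -0.521, -3.39], 'moment': [-0.033, -0.035, -0.002], 'grip_width': 13.624, 'finger_force': 29.975, 'joint_positions': [0.223, 0.497, 1.414, -0.0, 1.231, 1.021]}
```

View pics/w7c.png

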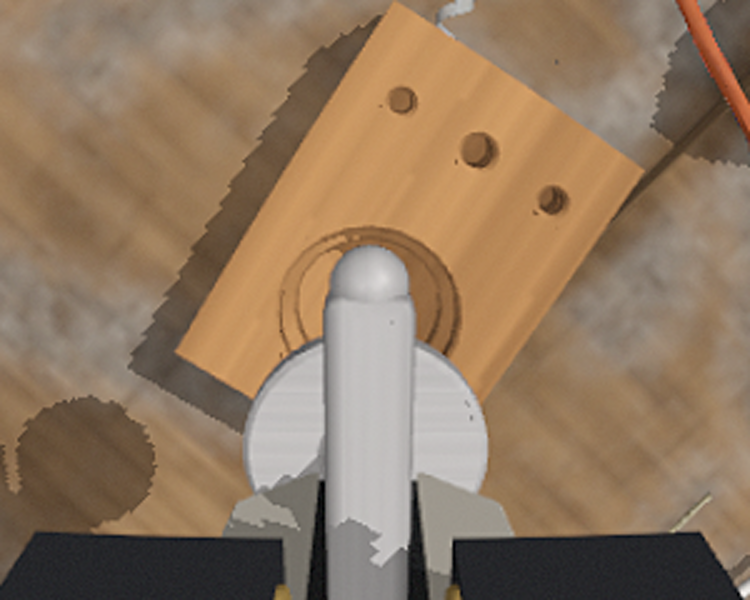

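The picture shows the disc at crop (367,440) and the pocket rim circle at crop (370,300), with the block below; now fit both.

Run:
```python
from h import *
from scipy.optimize import least_squares
np.set_printoptions(precision=2,suppress=True)
m=camera_model('wrist'); img=cv2.imread('pics/w7.png'); hs=cv2.cvtColor(img,cv2.COLOR_BGR2HSV)
S=cv2.GaussianBlur(hs[...,1],(3,3),0).astype('float32'); g=cv2.GaussianBlur(cv2.cvtColor(img,cv2.COLOR_BGR2GRAY),(3,3),0).astype('float32')
o=get_obs(); T=np.array(o['tool_pos']); y=o['tcp_rot'][2]; u=np.array([np.cos(y),np.sin(y),0]); w=np.array([np.sin(y),-np.cos(y),0])
def circ(I,H,r,ts,sg,span):
    Q=[]
    for t in ts:
        d=np.cos(t)*u+np.sin(t)*w; rr=np.arange(r-span,r+span,.25)
        px=np.array([proj('wrist',H+d*k,m) for k in rr]).astype('float32')
        v=cv2.remap(I,px[None,:,0],px[None,:,1],1)[0]; e=sg*np.diff(v); i=np.argmax(e); Q.append((H+d*(rr[i]+.125))[:2])
    Q=np.array(Q); s=least_squares(lambda q:np.hypot(*(Q-q[:2]).T)-r,H[:2],loss='soft_l1',f_scale=.3)
    f=least_squares(lambda q:np.hypot(*(Q-q[:2]).T)-q[2],[*H[:2],r],loss='soft_l1',f_scale=.3).x
    return s.x,np.median(abs(np.hypot(*(Q-s.x).T)-r)),f
td=np.r_[np.linspace(-1.5,-.5,20),np.linspace(.5,1.5,20)]
d,e,f=circ(S,T+[0,0,-34],28,td,1,5); print('disc',d,e,f,'offset',(d-T[:2])@u[:2],(d-T[:2])@w[:2])
P0=np.array([553.5,203.8,34])
for I,sg,n in ((g,1,'g+'),(g,-1,'g-')):
    tp=np.r_[np.linspace(-1.2,-.5,18),np.linspace(.5,1.2,18)]
    p,e,f=circ(I,P0,30,tp,sg,4); print('pocket',n,p,e,f)
    q=p-d; print(' move tool x,y',q@u[:2],q@w[:2])
```

```text
disc [551.46 204.24] 0.22141975479230425 [551.98 204.72  27.56] offset -0.0009284100065104347 -0.925245426021517
pocket g+ [553.74 205.84] 0.3719241267218809 [551.54 203.8   32.12]
 move tool x,y 2.7501517638482533 0.44222828799348657
pocket g- [551.68 200.2 ] 0.4382712274623657 [554.4  202.98  27.25]
 move tool x,y -2.6679838035705563 3.044403769080013
```

```bash
python3 -m pendant '[0.06,0.02,-0,0,0,0,1,0,0,0.5,0,0,0,1,0,0,0.7,0,0,0,1,0,0,0.7,0,0,0,1,0,0,0.6,0,0,0,1,0,0,0.4,0,0,0,1,0,0,0.1,0,0,0,1,0,0,0,0,0,0,1,0,0,0,0,0,0,1]'; python3 mz.py
python3 -m pendant '[0,0,0.1,0,0,0,1,0,0,0.1,0,0,0,1,0,0,0,0,0,0,1]'; python3 mz.py
```

```text
time: 27.9
tool_pos: [554.8, 204.6, 90.5]
tcp_rot: [3.141, -0.001, 0.775]
contact_force: [0.3, -0.2, -2.5]
grip_width: 13.6
finger_force: 30.0
YAW 0.775 Mz -0.026 F [np.float64(0.3), np.float64(-0.2), np.float64(-2.5)] z 90.5
time: 28.2
tool_pos: [553.9, 204.4, 83.4]
tcp_rot: [-3.141, 0.0, 0.775]
contact_force: [-0.5, 0.4, -3.4]
grip_width: 13.8
finger_force: 30.0
YAW 0.775 Mz -0.03 F [np.float64(-0.5), np.float64(0.4), np.float64(-3.4)] z 83.4
```

```bash
python3 -m pendant '[0,0,0.1,0,0,0,1,0,0,0.06,0,0,0,1,0,0,0,0,0,0,1]'; python3 mz.py
```

```text
time: 28.5
tool_pos: [553.9, 204.4, 78.4]
tcp_rot: [-3.141, 0.001, 0.775]
contact_force: [-0.3, 0.0, -3.2]
grip_width: 13.6
finger_force: 30.0
YAW 0.775 Mz -0.024 F [np.float64(-0.3), np.float64(0.0), np.float64(-3.2)] z 78.4
```

```bash
python3 -m pendant '[0,0,0.1,0,0,0,1,0,0,0,0,0,0,1,0,0,0,0,0,0,1]' |sed -n 2p; python3 mz.py
```

```text
tool_pos: [554.1, 204.4, 75.7]
YAW 0.775 Mz -0.002 F [np.float64(0.4), np.float64(-0.0), np.float64(-3.9)] z 75.7
```

```bash
python3 -m pendant '[0,0,0.1,0,0,0,1,0,0,0,0,0,0,1,0,0,0,0,0,0,1]' |sed -n 2p; python3 mz.py
```

```text
tool_pos: [554.0, 204.5, 72.6]
YAW 0.775 Mz -0.025 F [np.float64(-0.8), np.float64(-0.0), np.float64(-2.2)] z 72.6
```

Below the block's top with no contact; down to the ledge.

```bash
python3 -m pendant '[0,0,0.08,0,0,0,1,0,0,0.05,0,0,0,1,0,0,0,0,0,0,1]' |sed -n 2p; python3 mz.py
```

```text
tool_pos: [553.9, 204.4, 68.6]
YAW 0.775 Mz -0.013 F [np.float64(0.4), np.float64(-1.0), np.float64(-4.1)] z 68.6
```

```bash
python3 -m pendant '[0,0,0.03,0,0,0,1,0,0,0,0,0,0,1]' |sed -n 2p; python3 mz.py
```

```text
tool_pos: [554.1, 204.5, 67.9]
YAW 0.775 Mz -0.014 F [np.float64(0.5), np.float64(0.7), np.float64(-3.0)] z 67.9
```

```bash
python3 -m pendant '[0,0,0.02,0,0,0,1,0,0,0,0,0,0,1]' |sed -n 2p; python3 mz.py
```

```text
tool_pos: [554.2, 204.5, 67.5]
YAW 0.775 Mz 0.009 F [np.float64(-1.5), np.float64(1.0), np.float64(-1.9)] z 67.5
```

```bash
python3 -m pendant '[0,0,0.02,0,0,0,1,0,0,0,0,0,0,1]' |sed -n 2p; python3 mz.py
```

```text
tool_pos: [554.2, 204.7, 67.5]
YAW 0.775 Mz 0.028 F [np.float64(-2.2), np.float64(-0.6), np.float64(5.0)] z 67.5
```

Seated at 67.5, the same height as at the start. Release, back off upward, check.

```bash
python3 -m pendant '[0,0,0,0,0,0,-1,0,0,0,0,0,0,-1,0,0,0,0,0,0,-1,0,0,0,0,0,0,-1,0,0,0,0,0,0,-1,0,0,0,0,0,0,-1,0,0,-0.2,0,0,0,-1,0,0,-0.5,0,0,0,-1,0,0,-0.8,0,0,0,-1,0,0,-0.8,0,0,0,-1,0,0,-0.8,0,0,0,-1,0,0,-0.5,0,0,0,-1]'
python3 -m pendant '[-0.8,0,-0.6,0,0,0,-1,-0.8,0,-0.3,0,0,0,-1,0,0,0,0,0,0,-1,0,0,0,0,0,0,-1]'
python3 - <<'E'
from h import *
np.set_printoptions(precision=1,suppress=True)
st(); m=camera_model('wrist'); im=capture('wrist'); save(im,'w8.png')
for t,z in (('spanner_bar',86),('spanner',24)):
    for r in pinpoint('wrist',t)[:2]: print(t,r['score'],r['location'],at('wrist',r['location'],z,m))
E
```

```text
time: 31.2
tool_pos: [554.8, 204.6, 177.3]
tcp_rot: [3.14, -0.003, 0.775]
contact_force: [0.0, 0.3, -0.1]
grip_width: 91.6
finger_force: 0.0
time: 31.6
tool_pos: [520.1, 170.9, 202.5]
tcp_rot: [3.141, -0.001, 0.774]
contact_force: [-0.3, 0.4, -0.4]
grip_width: 91.4
finger_force: 0.0
{'time': 31.6, 'tool_pos': [520.071, 170.91, 202.484], 'tcp_rot': [3.141, -0.001, 0.774], 'contact_force': [-0.331, 0.404, -0.409], 'moment': [-0.025, -0.014, 0.032], 'grip_width': 91.444, 'finger_force': 0.0, 'joint_positions': [0.177, 0.402, 1.502, 0.0, 1.236, 0.974]}
spanner 0.72 [325.5, 169.7] [551.4 203.6  24. ]
```

View pics/w8.png

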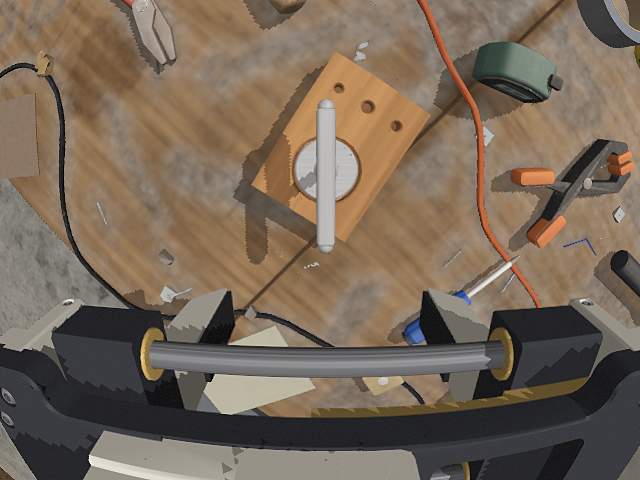

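The spanner stands upright in its pocket (disc at (327,170), centred in the rim), and the other tools I can see lie where they were.

```bash
python3 -c "
from plant import close_job
print(close_job())"
```

```text
the job is handed in; nothing more can be done
None
```

The retainer ring is home and was nipped up to about 0.87 N m at the wrist, the spanner stands upright back in its pocket, no other tool was touched, and the job was handed in at about 31.7 s (no verdict was returned).

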